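# Press the remote into the packed row of the media caddy

## Robot

A 7-joint arm with a two-finger parallel gripper is mounted at the origin on the work surface. World frame = base frame: x ahead of the robot, y to its left, z up, the work surface at z = 0. Lengths are in mm, angles in rad, forces in N, time in s.
With the tool pointing down it reaches from about 400 to 875 mm from the base axis. Payload 4.4 kg.
Tool frame: the origin (TCP) lies at the very end of the fingers, on their centre line; the grasp point (between the pads) lies 19 mm behind it; y points along the fingers, x is the direction in which the jaws open and shut, and the axes are right-handed (so a half turn about y gives the same grasp; the last joint's range is limited). The gripper opens to 85 mm and grips with 20 to 120 N. Pads are 22 mm wide; open, the fingers measure 114 mm over their backs; the gripper's body (76 mm by 85 mm) begins 54 mm behind the grasp point. The pads swing forward as they close: fully open they stand 13 mm farther back than shut.
Start: joints at [1.103, 0.628, 0.038, 1.517, -0.027, 0.996, -0.02], TCP at [254.227, -598.236, 231.313] pointing down, gripper open.
Joint ranges: [-3.06, 3.06], [-0.37, 2.12], [-1.25, 1.32], [0.18, 2.47], [-1.1, 4.24], [0.23, 1.98], [-2.94, 2.94]. Speed limits (rad/s): [2.57, 2.57, 3.14, 3.14, 3.14, 3.14, 3.14].

## Interface

Orientations are given as [roll, pitch, yaw] about the fixed x, y, z axes, in that order (R = Rz(yaw) Ry(pitch) Rx(roll)).
In Python, from cell import ctrl, get_image, nets gives the robot as it stands. The module is installed in compiled form; this text tells all that it offers.
- The arm moves only by the tool step_arm, never from a script. Its argument "moves" is text: rows parted by semicolons, each of 7 numbers parted by spaces: the shift along the tool's x, y, z normalised to -1 to 1, where 1 is 0.05 m, then the turn, a rotation vector about the tool's x, y, z normalised to -1 to 1, where 1 is 0.12 rad, then the opening, from 0 (shut) to 1 (fully open). A call has 1 to 20 rows; each row shifts and turns the commanded pose from where the row before left it, along the tool's axes as they then stand; what a row does not reach is not made up. A row lasts 1/10 s, in which the tool goes at most 50 mm and 8.59 degrees, less where a joint would pass 70% of its speed; a pose out of reach is approached as far as the arm can. A call with a number of a shift or a turn outside -1 to 1 is refused whole. A call with a gripper value outside its range is refused whole. The fingers move at their own pace and stop on an object; the grip force is fixed at half the most. Time passes only in rows, so rows that do not move let the fingers close. It gives the time, the measured TCP pose, the force and the opening at its end, in the units of the state.
- ctrl.read_state(): the state, without advancing time (a new reading comes with each control period).
- get_image(name): name is "scene" or "top" or "wrist"; returns a dict with "color" (480x640x3 uint8, blue, green, red), "vertical_fov" (degrees; the focal length in pixels is half the picture's height over the tangent of half this angle, whatever the lens; pixels are square), "cx", "cy" (the principal point, pixels), "R" (3x3) and "t" (3): a world point X has camera coordinates R X + t; the wrist camera has in their place "T_tool_cam" (4x4, takes a point from camera to tool coordinates, whose origin is the TCP and whose axes are the tool frame's). Camera axes: x right, y down, z forward; pixel columns grow to the right and rows downward; lengths in mm; the calibration is good to about 2 mm. The wrist camera is an equidistant fisheye: a pixel r from the principal point sees the ray r / f radians off the axis. A picture is of the moment at which its call begins: read the wrist's pose just before it. There is no depth.
- ctrl.finish_job(): hands the job in, once; it reports no verdict.
Trained networks look in a picture, given as the dict that the camera call returned (one of the last four; its "shot" number tells which), for a name from the list of things; names that differ only in an ending like _2 or _b are one class to them, and where a whole thing is asked for, a point or a joint stands for the part that bears it (a point fixed in the world has none). Each returns a list of dicts, best first, with "conf" (0 to 1); they miss things now and then, are a little off and sometimes report something else, mostly with a low value. They report only what shows in the picture. A call takes as long as a camera call. They do not tell look-alikes from the thing itself.
- nets.find_in(picture, target): "position" ([x, y, z] in mm, in world coordinates, good to about 4 mm: the middle of the surface that is visible of it).
- nets.cut_out(picture, target): "pixels" (480x640 bool, what is visible of it).
- nets.place_of(picture, target): "position" ([x, y, z] in mm, in world coordinates, good to about 4 mm: a listed point, or the origin of a listed thing).
The state is a dict: "clock": time; "qpos": joint angles; "qd": joint speeds; "tau": joint torques, N m; "eef_pos": TCP position; "tool_rot": TCP orientation; "force": force on the tool from outside, world axes, zero at the start; "torque": the same for the moment, N m; "width": finger opening in mm.
Only numpy, scipy, OpenCV 4.12 (cv2) and the standard library are available. Lean on these libraries where they do the work, as an engineer would, in place of code of your own. Each camera call takes 0.05 s, during which the arm holds its last target.

## Task

Draw the remote out of its charging stand and push it, upright and with its tapered end down, into the packed row in the rattan caddy, between the long case and a case next to it, midway between the caddy's front and back. Feel your way and push gently so that the cases only slide apart and stay standing, and press it down until it really stands on the caddy's inner floor. Let go of it and leave the other things on the console where they are.

Things in the scene. Friction and masses are not known exactly. Their poses are not given: they have to be found in the camera images.
- remote: Slim black remote, 38 mm wide (x) by 16 mm thick (y) by 180 mm tall (z), about 120 g, standing on end in the charging stand. Its lower 22 mm tapers in thickness from 16 mm to a 4 mm wide blunt edge at the very bottom; above that its faces are flat. Both ways round are alike for the task. Origin: centre of its bottom edge; z up along its length
- stand: White charging stand fixed to the console: an 85 x 70 mm foot 8 mm thick with a 59 x 36 mm socket on it, 45 mm tall overall; the remote stands 37 mm deep in the socket on the foot's top (8 mm up) with 2 mm of play all round and pulls straight up. Origin: centre of its underside; x along the remote's width, y along its thickness
- caddy: Rattan-look plastic caddy, open on top, fixed, 142 mm (x, front to back) by 138 mm (y, along the row). End walls (+-y) 117 mm tall, front and back walls 60 mm. The four cases stand on two ledges 32 mm up, in one row along y, 80 mm long without gaps, packed against the rigid end wall at -y (inner face at y = -63 mm) by the sprung divider. Origin: centre of its underside, z up
- divider (a joint): Clear upright plate across the row's +y end, top 120 mm up, guided along the caddy's y; a spring pushes it towards -y and keeps the row packed. 0 = as built, growing (m) as it gives way towards +y, 30 mm at most; about 5 N at 0 and 0.15 N more per mm. Cases on its side of an opened gap slide towards +y; those on the other side cannot give way
- ledge_mid (a point): Middle of the caddy, level with the ledges' tops (32 mm up). Below it, between the ledges (x within 29 mm), lies the inner floor, a liner hidden under the cases. Its height is not reported: 4 to 28 mm above the console, to be felt; the remote goes down onto it. The cases' grip (3 to 5 N of friction) holds the remote up short of it. Over 25 N on the caddy or 40 N on a case is forcing
- long_case: The long case, black, told by its depth: 122 mm (x) where the other three are 92 mm; 20 mm thick (y), 95 mm tall, loose, about 140 g, upright in the row; flat faces up to 78 mm, the top 17 mm bevelled on both faces to a 7 mm ridge, so two touching cases leave a V 13 mm wide and 17 mm deep. Origin: centre of the underside; z up, y along the row. Its place in the row differs
- case_1: Short case 1, 92 mm deep (x), 20 mm thick (y), 95 mm tall, loose, about 140 g, upright in the row; flat faces up to 78 mm, the top 17 mm bevelled on both faces to a 7 mm ridge, so two touching cases leave a V 13 mm wide and 17 mm deep. Origin: centre of the underside; z up, y along the row. Its place in the row differs
- case_2: Short case 2, 92 mm deep (x), 20 mm thick (y), 95 mm tall, loose, about 140 g, upright in the row; flat faces up to 78 mm, the top 17 mm bevelled on both faces to a 7 mm ridge, so two touching cases leave a V 13 mm wide and 17 mm deep. Origin: centre of the underside; z up, y along the row. Its place in the row differs
- case_3: Short case 3, 92 mm deep (x), 20 mm thick (y), 95 mm tall, loose, about 140 g, upright in the row; flat faces up to 78 mm, the top 17 mm bevelled on both faces to a 7 mm ridge, so two touching cases leave a V 13 mm wide and 17 mm deep. Origin: centre of the underside; z up, y along the row. Its place in the row differs
- tray: Clear acrylic tray 100 x 220 x 22 mm, bystander; origin: centre of its underside
- spare_remote: A second remote of the same make, lying flat in the tray, its length along y, bystander; origin: on the tray's floor under its middle
- tumbler: Stainless steel tumbler, 74 mm across and 115 mm tall, bystander; origin: centre of its underside
- succulent: Teal ceramic pot with a succulent, 80 mm across and 95 mm tall, bystander; origin: centre of its underside
- caddy_lid: The caddy's clip-on lid, 150 x 152 x 13 mm, lying flat, bystander; origin: centre of its underside
- coaster: Round cork coaster, 94 mm across and 8 mm thick, bystander; origin: centre of its underside
Not all that is in view belongs to the job. What is shaped like the case_2 but green is not meant.

How it is judged:
By the outcome, as a careful person would: the job done as asked, in the order asked, and still so for the second after the job is handed in, with the robot touching nothing.
It also fails if it takes over 72 s, if anything falls off the work surface, if the arm or the gripper's body presses on something with over 40 N, if the wrist force passes 120 N, or if a joint passes its speed limit or range.

## Working session

There is one attempt and no reset: what is moved stays moved. The work goes in short steps, Python scripts to look and compute and a tool call to move; the robot and the scene stay as the last step left them, time stands still between calls to the robot, and variables do not carry over. Pictures are saved under pics/ and viewed, and the job is handed in when it is done.

Besides the shell and the picture viewer there is one more tool, called after "Request:" by a JSON object that holds its "api" and its "payload". step_arm: Moves the arm, as the interface text tells. Scaled input: -1 to 1 covers 0.05 m each way for a shift and 0.12 rad each way for a turn. Its arguments: {"type":"object","properties":{"moves":{"type":"string"}},"required":["moves"]}

```bash
mkdir -p pics; ls; python3 - <<'E'
from cell import ctrl,get_image,nets
import cv2
s=ctrl.read_state()
for k,v in s.items(): print(k,v)
for n in ["scene","top"]:
    p=get_image(n); cv2.imwrite(f"pics/{n}0.png",p["color"]); print(n,p["vertical_fov"],p["cx"],p["cy"],p["R"],p["t"])
    for t in ["remote","stand","caddy","long_case","case_1","ledge_mid","tray","divider"]:
        print(t,[( [round(float(x)) for x in d["position"]],round(d["conf"],2)) for d in nets.place_of(p,t)][:5])
E
```

```text
pics
clock 0.0
qpos [ 1.10320246  0.62935081  0.03845606  1.51836681 -0.02700841  0.99629625
 -0.01999398]
qd [-0.00093897 -0.00058526  0.00240846  0.00077619 -0.00040917 -0.00013609
 -0.0024099 ]
tau [-8.98243161e-05 -5.63404262e+01  1.22634597e+00 -1.93449068e+01
  1.10638066e-02  1.05835733e-02  3.43436080e-07]
eef_pos [ 253.97260445 -597.65095499  230.3866901 ]
tool_rot [-1.57082293  0.00190263 -1.16901243]
force [1.40635486 0.95406178 1.01706079]
torque [-0.07328285 -0.03209581  0.02799318]
width 85.51043789525066
scene 42.452872422909664 316.63319539021296 232.45400480483943 [[-0.73004751  0.68330998  0.01086706]
 [ 0.3644966   0.40278017 -0.8395894 ]
 [-0.57807686 -0.60897915 -0.54311283]] [ 400.48756313 -187.62963427 1996.91801564]
remote [([512, -192, 8], 0.77), ([420, 365, 2], 0.7)]
stand [([515, -194, 1], 0.64)]
caddy [([582, 64, 4], 0.84)]
long_case []
case_1 [([394, -64, -1], 0.85), ([629, -119, -3], 0.78)]
ledge_mid []
tray [([777, -49, 0], 0.58)]Traceback (most recent call last):
  File "<stdin>", line 8, in <module>
ValueError: it knows: caddy, caddy_lid, case, coaster, ledge_mid, long_case, remote, spare_remote, stand, succulent, tray, tumbler
```

```bash
python3 - <<'E'
from cell import ctrl,get_image,nets
import cv2
for n in ["scene","top","wrist"]:
    p=get_image(n); cv2.imwrite(f"pics/{n}1.png",p["color"]); print(n,p["vertical_fov"],p["cx"],p["cy"],p.get("R"),p.get("t"),p.get("T_tool_cam"))
    for t in "caddy, caddy_lid, case, coaster, ledge_mid, long_case, remote, spare_remote, stand, succulent, tray, tumbler".split(", "):
        try: print(t,[( [round(float(x)) for x in d["position"]],round(d["conf"],2)) for d in nets.place_of(p,t)][:6])
        except Exception as e: print(t,e)
E
```

```text
scene 42.452872422909664 316.63319539021296 232.45400480483943 [[-0.73004751  0.68330998  0.01086706]
 [ 0.3644966   0.40278017 -0.8395894 ]
 [-0.57807686 -0.60897915 -0.54311283]] [ 400.48756313 -187.62963427 1996.91801564] None
caddy [([582, 68, 6], 0.89)]
caddy_lid [([420, 365, 5], 0.96)]
case [([394, -60, 1], 0.79), ([630, -119, -2], 0.56)]
coaster [([711, -405, -4], 0.84)]
ledge_mid [([514, -194, 10], 0.68)]
long_case []
remote [([514, -192, 8], 0.87)]
spare_remote [([762, -47, 8], 0.61), ([711, -405, -4], 0.51)]
stand [([515, -190, 2], 0.9)]
succulent [([663, 354, 1], 0.65)]
tray [([777, -49, 0], 0.75)]
tumbler [([363, -376, 0], 0.56), ([514, -190, 10], 0.23)]
top 42.93758340636118 317.884412489966 235.78032956336617 [[-0.01873578 -0.999728    0.01388901]
 [-0.98216294  0.01580356 -0.18736649]
 [ 0.18709603 -0.01715173 -0.98219188]] [   7.23480639  569.65706665 1263.78078589] None
caddy [([577, 68, 1], 0.94)]
caddy_lid [([417, 363, -1], 0.96)]
case [([393, -61, -2], 0.92), ([631, -122, 3], 0.92), ([575, 52, 33], 0.84), ([557, 13, 30], 0.76), ([572, 33, 34], 0.69)]
coaster [([71
[... 197 characters left out ...]
, -3], 0.68), ([760, -48, 3], 0.62), ([572, 50, 31], 0.15)]
succulent [([668, 353, -2], 0.88), ([512, -198, 1], 0.6)]
tray [([773, -52, -1], 0.81)]
tumbler [([367, -379, 0], 0.72), ([582, 64, 36], 0.55)]
wrist 65.70646984690485 323.1707963334095 243.21435851510506 None None [[ 9.99999120e-01  7.51286357e-05  1.32417928e-03 -5.22953330e-02]
 [-1.23934654e-03 -3.02636713e-01  9.53105180e-01 -1.42212811e+02]
 [ 4.72350759e-04 -9.53105983e-01 -3.02636354e-01  7.85352418e+01]
 [ 0.00000000e+00  0.00000000e+00  0.00000000e+00  1.00000000e+00]]
caddy []
caddy_lid []
case []
coaster []
ledge_mid []
long_case []
remote []
spare_remote []
stand []
succulent []
tray []
tumbler [([364, -377, -1], 0.81)]
```

View pics/scene0.png

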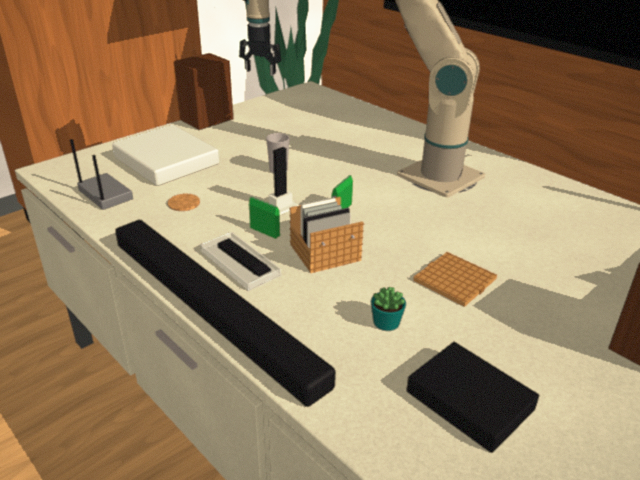

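View pics/top1.png

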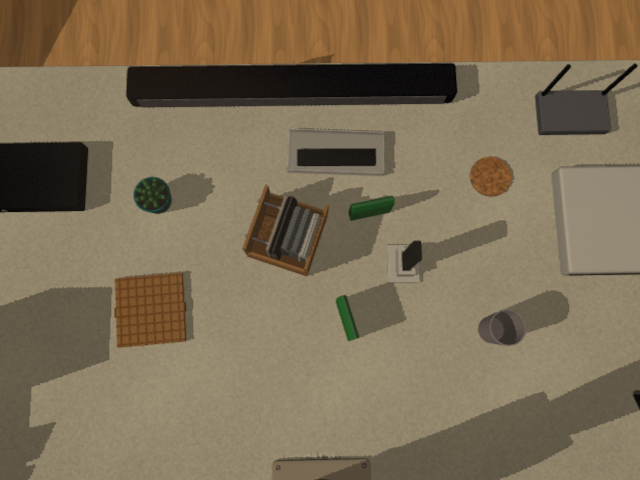

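```bash
python3 - <<'E'
import cv2
a=cv2.imread("pics/top1.png")[180:285,235:435]
cv2.imwrite("pics/topcrop.png",cv2.resize(a,None,fx=4,fy=4,interpolation=cv2.INTER_CUBIC))
a=cv2.imread("pics/scene0.png")[140:280,240:380]
cv2.imwrite("pics/scenecrop.png",cv2.resize(a,None,fx=4,fy=4,interpolation=cv2.INTER_CUBIC))
E
```

```text
(no output)
```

View pics/topcrop.png

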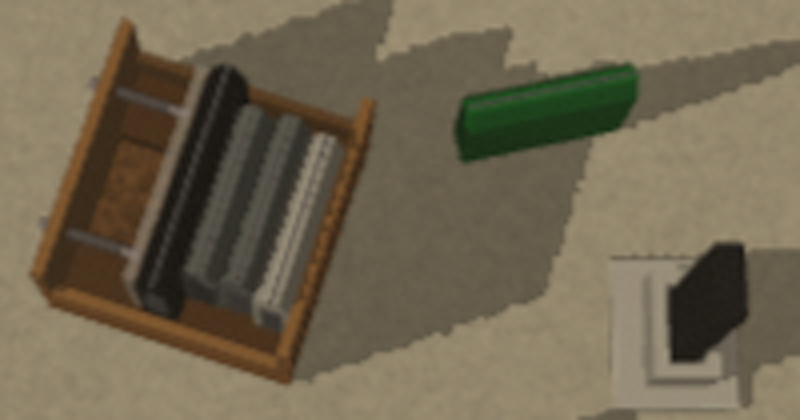

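View pics/scenecrop.png

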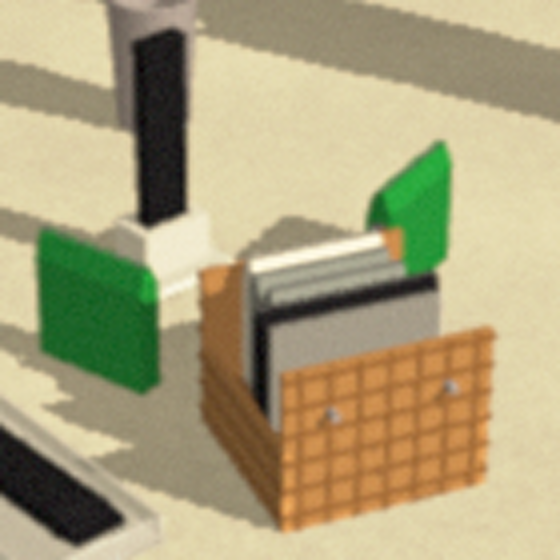

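Request:
{"api": "step_arm", "payload": {"moves": "-0.45 -0.12 0.66 0 0 0 1;-0.45 -0.12 0.66 0 0 0 1;-0.45 -0.12 0.66 0 0 0 1;-0.45 -0.12 0.66 0 0 0 1;-0.45 -0.12 0.66 0 0 0 1;-0.45 -0.12 0.66 0 0 0 1;-0.45 -0.12 0.66 0 0 0 1;-0.45 -0.12 0.66 0 0 0 1;-0.45 -0.12 0.66 0 0 0 1;-0.45 -0.12 0.66 0 0 0 1;-0.45 -0.12 0.66 0 0 0 1;-0.45 -0.12 0.66 0 0 0 1;0 0 0 0 0.56 0 1;0 0 0 0 0.56 0 1;0 0 0 0 0.56 0 1;0 0 0 0 0.56 0 1;0 0 0 0 0.56 0 1;0 0 0 0 0.56 0 1;0 0 0 0 0 0 1;0 0 0 0 0 0 1"}}

```text
clock: 4.35
eef_pos: [513.1, -194.8, 303.4]
tool_rot: [-1.571, -0.0, -1.571]
force: [-0.2, -0.5, 0.0]
width: 85.4
```

```bash
cat > h.py <<'E'
import numpy as np,cv2
from scipy.spatial.transform import Rotation as Ro
from cell import ctrl,get_image,nets
def rot(s): return Ro.from_euler("xyz",s["tool_rot"]).as_matrix()
def wrist():
    s=ctrl.read_state(); p=get_image("wrist"); return s,p
def w2px(s,p,X):
    X=np.atleast_2d(np.asarray(X,float)); T=p["T_tool_cam"]
    Xt=(X-s["eef_pos"])@rot(s)
    c=(Xt-T[:3,3])@T[:3,:3]
    f=240/np.tan(np.radians(p["vertical_fov"]/2))
    r=np.hypot(c[:,0],c[:,1]); th=np.arctan2(r,c[:,2])
    return np.c_[p["cx"]+f*th*c[:,0]/r,p["cy"]+f*th*c[:,1]/r]
def f2px(p,X):
    c=np.atleast_2d(X)@p["R"].T+p["t"]; f=240/np.tan(np.radians(p["vertical_fov"]/2))
    return np.c_[p["cx"]+f*c[:,0]/c[:,2],p["cy"]+f*c[:,1]/c[:,2]]
def px2w(s,p,uv,z):
    f=240/np.tan(np.radians(p["vertical_fov"]/2)); u=np.array(uv,float)-[p["cx"],p["cy"]]
    r=np.hypot(*u);th=r/f; d=np.array([u[0]/r*np.sin(th),u[1]/r*np.sin(th),np.cos(th)])
    T=p["T_tool_cam"];R=rot(s)
    o=s["eef_pos"]+R@T[:3,3]; d=R@T[:3,:3]@d
    return o+d*(z-o[2])/d[2]
E
python3 - <<'E'
from h import *
s,p=wrist(); cv2.imwrite("pics/w2.png",p["color"])
import pickle; pickle.dump((s,p),open("w2.pkl","wb"))
print(s["clock"],s["eef_pos"],s["tool_rot"],s["force"],s["qpos"])
for t in ["remote","stand"]: print(t,[(d["position"],d["conf"]) for d in nets.place_of(p,t)])
E
```

```text
4.35 [ 513.13657063 -194.81180312  303.40567567] [-1.57062185e+00 -5.27328455e-05 -1.57052959e+00] [-0.23091754 -0.49910822  0.01467588] [ 0.25318092  0.40628303  0.08483375  1.70786638 -0.03910351  1.02890524
 -1.21922218]
remote [([517.6, -194.9, 9.3], 0.77)]
stand [([512.3, -193.2, -4.5], 0.67)]
```

View pics/w2.png

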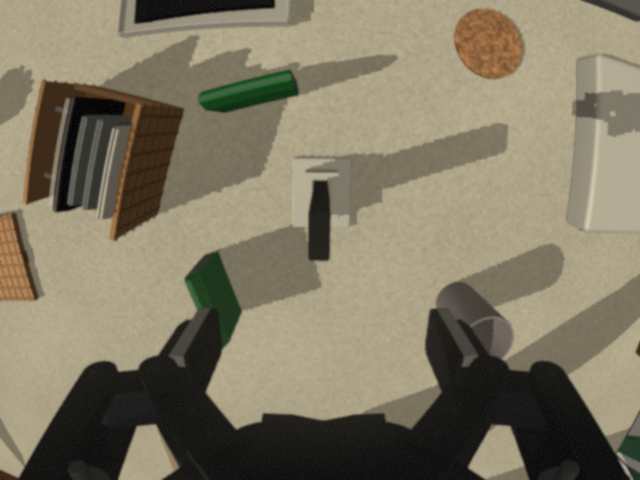

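```bash
python3 - <<'E'
from h import *
import pickle; s,p=pickle.load(open("w2.pkl","rb"))
c=p["color"][145:275,270:370]; cv2.imwrite("pics/w2c.png",cv2.resize(c,None,fx=6,fy=4.5*6/4.5,interpolation=cv2.INTER_CUBIC)[:,:])
def box(cx,cy,a,b,z,yaw):
    R=np.array([[np.cos(yaw),-np.sin(yaw)],[np.sin(yaw),np.cos(yaw)]])
    q=np.array([[a,b],[a,-b],[-a,-b],[-a,b]])/2@R.T+[cx,cy]
    return np.c_[q,np.full(4,z)]
for (z,a,b) in [(8,85,70),(45,59,36),(188,38,16)]:
    print(z,w2px(s,p,box(515,-193,a,b,z,0)).round(1).tolist())
E
```

```text
8 [[291.8, 158.2], [351.4, 158.2], [350.3, 227.9], [293.0, 227.9]]
45 [[304.8, 172.7], [338.2, 172.7], [337.7, 225.4], [305.4, 225.4]]
188 [[309.6, 210.9], [332.1, 210.9], [331.7, 261.2], [310.1, 261.2]]
```

View pics/w2c.png

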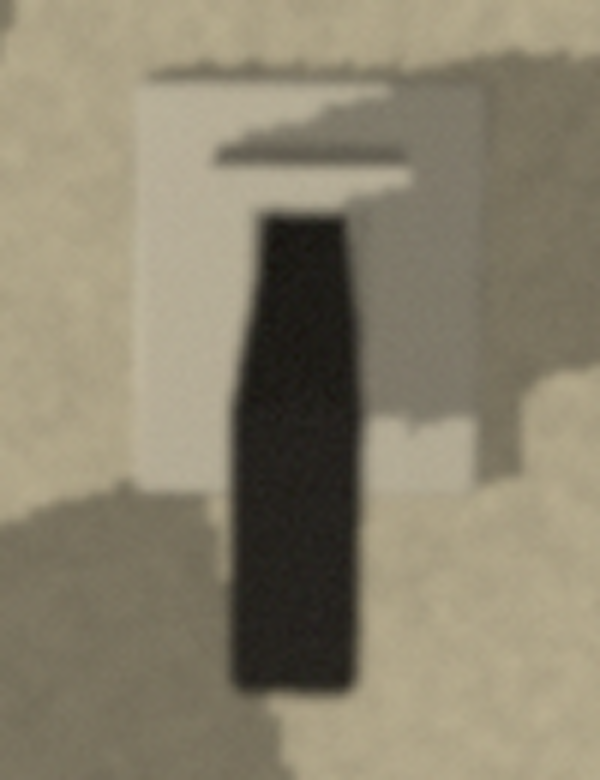

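Request:
{"api": "step_arm", "payload": {"moves": "-0.06 0.5 0.03 0 0 0 1;0 0.5 0 0 0 0 1;0 0.5 0 0 0 0 1;0 0.5 0 0 0 0 1;0 0.5 0 0 0 0 1;0 0.5 0 0 0 0 1;0 0.23 0 0 0 0 1;0 0 0 0 0 0 1"}}

```text
clock: 5.3
eef_pos: [513.7, -191.6, 140.5]
tool_rot: [-1.574, 0.001, -1.572]
force: [0.4, 0.2, 0.1]
width: 85.7
```

```bash
python3 - <<'E'
from h import *
s,p=wrist(); cv2.imwrite("pics/w3.png",p["color"])
print(s["clock"],s["eef_pos"],s["force"],s["torque"])
E
```

```text
5.3 [ 513.66485016 -191.59030581  140.52127012] [0.39586376 0.21216997 0.07677768] [ 0.02314148 -0.00968852  0.03376884]
```

View pics/w3.png

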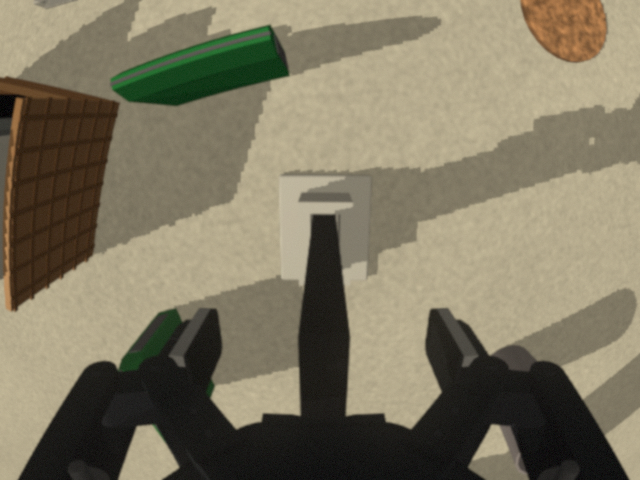

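Request:
{"api": "step_arm", "payload": {"moves": "0 0 0 0 0 0 0;0 0 0 0 0 0 0;0 0 0 0 0 0 0;0 0 0 0 0 0 0;0 0 0 0 0 0 0;0 0 0 0 0 0 0;0 0 0 0 0 0 0;0 0 0 0 0 0 0"}}

```text
clock: 6.15
eef_pos: [515.0, -191.9, 142.3]
tool_rot: [-1.57, -0.0, -1.572]
force: [0.4, 0.7, 6.3]
width: 15.2
```

```bash
python3 - <<'E'
from h import *
s,p=wrist(); cv2.imwrite("pics/w4.png",p["color"])
print(s["clock"],s["eef_pos"],s["force"],s["torque"],s["width"])
E
```

```text
6.15 [ 514.96771092 -191.91367628  142.32507702] [0.37619271 0.65339176 6.32088162] [ 0.14554461  0.2322354  -0.02769865] 15.217791958838896
```

View pics/w4.png

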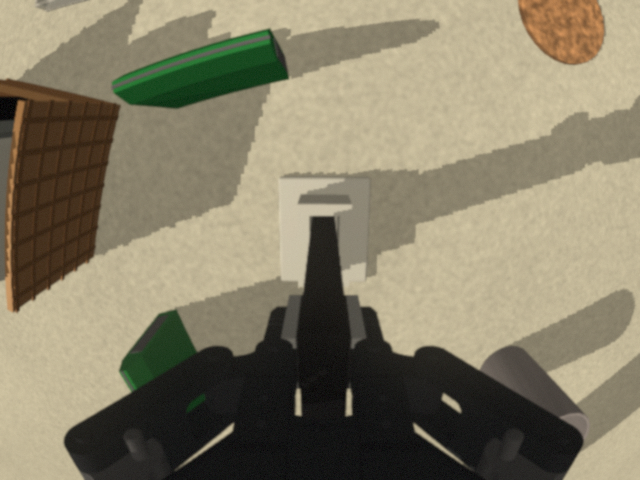

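Request:
{"api": "step_arm", "payload": {"moves": "0 -0.2 0 0 0 0 0;0 -0.3 0 0 0 0 0;0 -0.4 0 0 0 0 0;0 -0.5 0 0 0 0 0;0 -0.5 0 0 0 0 0;0 -0.5 0 0 0 0 0;0 -0.5 0 0 0 0 0;0 -0.4 0 0 0 0 0;0 0 0 0 0 0 0;-0.3 0 0 0 0 0 0;-0.6 0 0 0 0 0 0;-0.6 0 0 0 0 0 0;-0.6 0 0 0 0 0 0;-0.4 0 0 0 0 0 0;0 0 0 0 0 0 0;0 0 0 0 0 0 0"}}

```text
clock: 7.8
eef_pos: [513.9, -66.2, 305.6]
tool_rot: [-1.573, -0.0, -1.571]
force: [0.4, 0.2, -1.1]
width: 15.5
```

```bash
python3 - <<'E'
from h import *
import pickle
s,p=wrist(); cv2.imwrite("pics/w5.png",p["color"])
pickle.dump((s,p),open("w5.pkl","wb"))
print(s["clock"],s["eef_pos"],s["tool_rot"],s["force"],s["torque"],s["width"])
t=get_image("top"); cv2.imwrite("pics/t5.png",t["color"]); pickle.dump(t,open("t5.pkl","wb"))
for n in ["caddy","ledge_mid","long_case","case"]:
    for im in (p,t): print(n,[(d["position"],d["conf"]) for d in nets.place_of(im,n)])
E
```

```text
7.8 [513.86146912 -66.16426347 305.61081283] [-1.57341454e+00 -9.42351417e-05 -1.57057439e+00] [ 0.42373775  0.24515253 -1.088297  ] [0.00265155 0.06344586 0.00425876] 15.472946616685759
caddy []
caddy [([574.6, 69.3, 2.4], 0.89), ([759.6, -51.3, 6.0], 0.47), ([711.8, -394.5, -1.0], 0.43)]
ledge_mid []
ledge_mid [([581.5, 66.4, 35.9], 0.63), ([364.8, -375.8, 1.0], 0.24)]
long_case [([577.8, 69.9, 33.5], 0.96)]
long_case [([583.4, 74.2, 32.7], 0.64)]
case [([627.2, -120.1, -1.3], 0.88), ([559.4, 14.8, 30.3], 0.84), ([574.3, 57.0, 29.9], 0.73), ([572.2, 36.7, 31.6], 0.67), ([422.8, 367.6, 2.9], 0.34)]
case [([574.2, 52.9, 32.7], 0.65), ([570.8, 33.9, 31.9], 0.64), ([392.4, -62.6, -1.1], 0.4)]
```

View pics/w5.png

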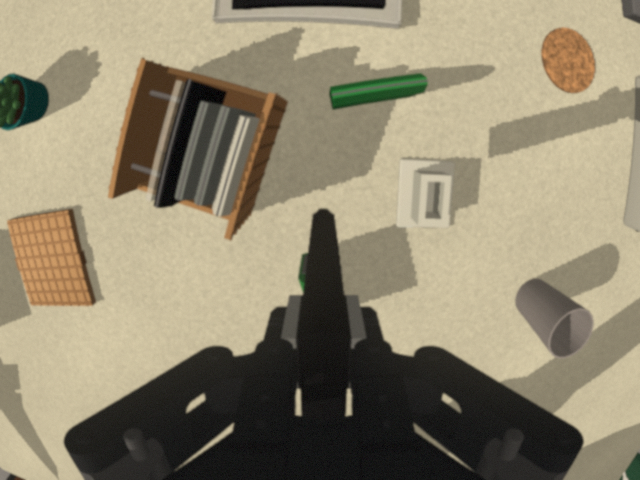

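```bash
python3 - <<'E'
import cv2
a=cv2.imread("pics/w5.png")[50:245,100:295]
cv2.imwrite("pics/w5c.png",cv2.resize(a,(780,780),interpolation=cv2.INTER_CUBIC)[:600])
E
```

```text
(no output)
```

View pics/w5c.png

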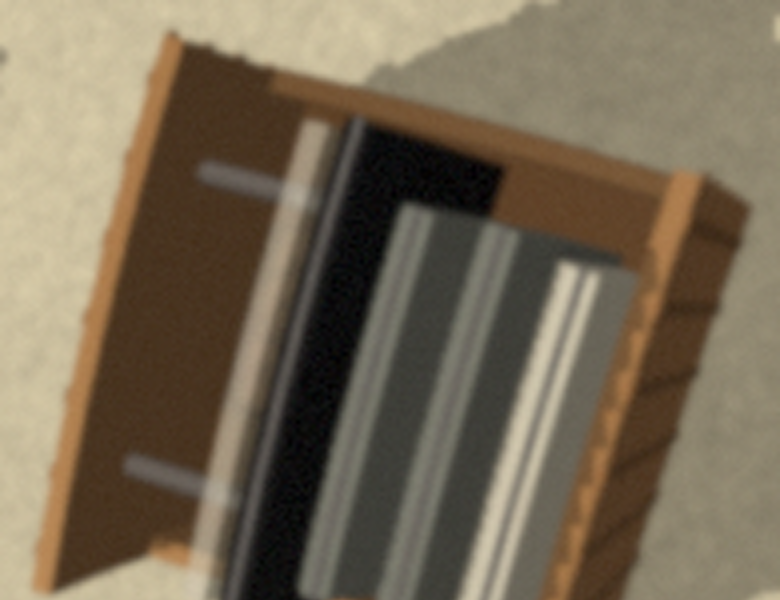

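```bash
cat > fit.py <<'E'
from h import *
import pickle
from scipy.optimize import least_squares
s,p=pickle.load(open("w5.pkl","rb"))
pts=[((71,69,117),(168,34)),((-71,69,117),(36,590)),((71,-69,117),(705,177)),((71,-63,117),(677,172)),
((61,7,127),(357,118)),((46,-13,127),(417,206)),((46,-33,127),(500,224)),((46,-53,127),(580,263))]
M=np.array([a for a,b in pts],float); U=np.array([b for a,b in pts],float)/4+[100,50]
def W(v,M):
    c,sn=np.cos(v[2]),np.sin(v[2]); return np.c_[v[0]+c*M[:,0]-sn*M[:,1],v[1]+sn*M[:,0]+c*M[:,1],M[:,2]]
r=least_squares(lambda v:(w2px(s,p,W(v,M))-U).ravel(),[580,66,-.28],x_scale=[10,10,.1],loss="soft_l1")
if __name__=="__main__":
    print(r.x,np.degrees(r.x[2])); print((w2px(s,p,W(r.x,M))-U).round(1))
    L=[]
    for y in (7,-13,-33,-53):
        h=61 if y==7 else 46
        for o in (-3.5,3.5): L.append(((-h,y+o,127),(h,y+o,127)))
    L+=[((-71,a,117),(71,a,117)) for a in (69,63,-63,-69)]
    L+=[((71,-69,60),(71,69,60)),((-71,-69,60),(-71,69,60)),((-71,-69,0),(71,-69,0))]
    t=pickle.load(open("t5.pkl","rb"))
    for nm,im,pr,(x0,x1,y0,y1) in (("w",p["color"],lambda X:w2px(s,p,X),(100,295,50,245)),("t",t["color"],lambda X:f2px(t,X),(235,345,175,285))):
        k=600/(y1-y0); a=cv2.resize(im[y0:y1,x0:x1],(int((x1-x0)*k),600),interpolation=cv2.INTER_CUBIC)
        for A,B in L:
            q=(pr(W(r.x,np.array([A,B],float)))-[x0,y0]+.5)*k
            cv2.line(a,tuple(int(v) for v in q[0]),tuple(int(v) for v in q[1]),(0,0,255) if A[2]==127 else (255,255,0),1)
        cv2.imwrite(f"pics/ov_{nm}.png",a)
E
python3 fit.py
```

```text
[ 5.79965827e+02  6.46727925e+01 -3.40121750e-01] -19.487540802660856
[[-1.4 -0.3]
 [-2.  -0.4]
 [-1.1 -0.3]
 [-0.5 -1.1]
 [ 0.8  1.3]
 [ 0.7  0.9]
 [ 0.6  2.4]
 [ 1.9 -0.9]]
```

View pics/ov_w.png

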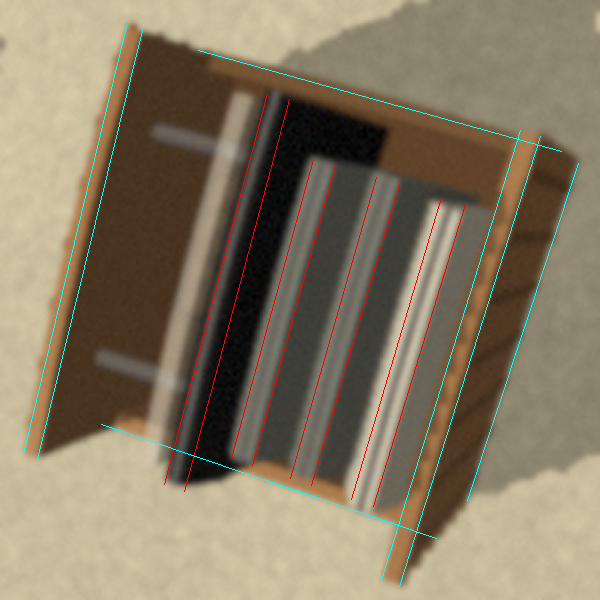

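View pics/ov_t.png

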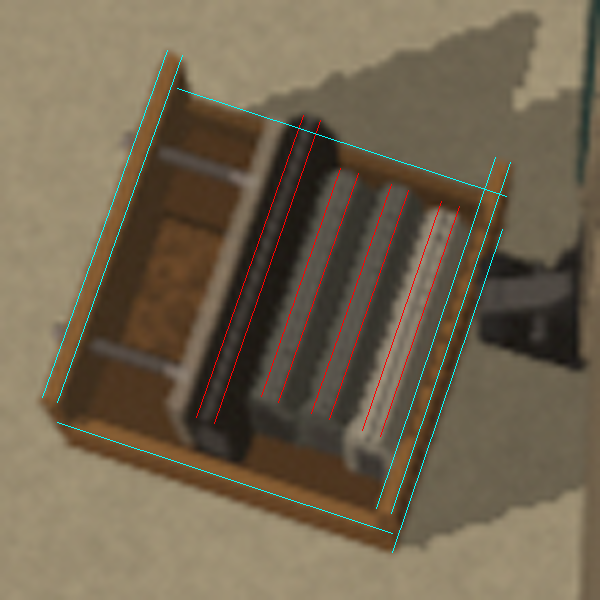

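Request:
{"api": "step_arm", "payload": {"moves": "-0.2 0 0.1 0 0 0 0;-0.4 0 0.2 0 0 0 0;-0.55 0 0.28 0 0 0 0;-0.55 0 0.28 0 0 0 0;-0.5 0 0.26 0 0 0 0;-0.42 0 0.2 0 0 0 0;0 0 0 0 0.5 0 0;0 0 0 0 0.9 0 0;0 0 0 0 0.9 0 0;0 0 0 0 0.5 0 0;0 -0 0 0 0 0 0;0 0.2 0 0 0 0 0;0 0.24 0 0 0 0 0;0 0 0 0 0 0 0;0 0 0 0 0 0 0"}}

```text
clock: 9.8
eef_pos: [580.6, 63.9, 284.0]
tool_rot: [-1.572, -0.001, -1.908]
force: [0.1, -0.7, -1.4]
width: 15.3
```

```bash
cat > look.py <<'E'
from fit import *
import sys
n=sys.argv[1]
s,p=wrist(); cv2.imwrite(f"pics/{n}.png",p["color"]); pickle.dump((s,p),open(n+".pkl","wb"))
v=r.x; d=s["eef_pos"][:2]-v[:2]; c,sn=np.cos(v[2]),np.sin(v[2])
print(s["clock"],s["eef_pos"].round(1),s["tool_rot"].round(4),"F",s["force"].round(2),"T",s["torque"].round(3),s["width"])
print("caddy frame",(c*d[0]+sn*d[1]).round(2),(-sn*d[0]+c*d[1]).round(2),"bottom",s["eef_pos"][2]-134.3)
E
python3 look.py w6
```

```text
9.8 [580.6  63.9 284. ] [-1.5722e+00 -7.0000e-04 -1.9080e+00] F [ 0.09 -0.66 -1.45] T [ 0.006 -0.048 -0.046] 15.277936225575337
caddy frame 0.84 -0.5 bottom 149.73253620705026
```

View pics/w6.png

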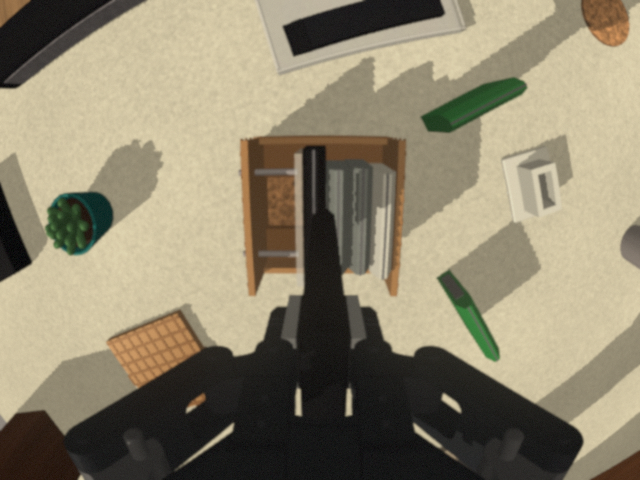

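```bash
cat > ov.py <<'E'
from fit import *
import sys
n=sys.argv[1]; s,p=pickle.load(open(n+".pkl","rb"))
x0,x1,y0,y1=[int(a) for a in sys.argv[2:6]]; k=600/(y1-y0)
a=cv2.resize(p["color"][y0:y1,x0:x1],(int((x1-x0)*k),600),interpolation=cv2.INTER_CUBIC)
a=cv2.convertScaleAbs(a,alpha=1.8,beta=30); b=a.copy()
def ln(P,col):
    q=(w2px(s,p,P)-[x0,y0]+.5)*k; cv2.line(b,tuple(int(v) for v in q[0]),tuple(int(v) for v in q[1]),col,1)
for y in (7,-13,-33,-53):
    h=61 if y==7 else 46
    for o in (-3.5,3.5): ln(W(r.x,np.array([(-h,y+o,127),(h,y+o,127)],float)),(0,0,255))
for a_ in (69,63,-63,-69): ln(W(r.x,np.array([(-71,a_,117),(71,a_,117)],float)),(255,255,0))
R=rot(s)
for ux in (-2,2,): # bottom edge
    P=s["eef_pos"]+np.array([[ux,134.3,-19],[ux,134.3,19]])@R.T; ln(P,(0,255,0))
for ux in (-8,8):
    P=s["eef_pos"]+np.array([[ux,112.3,19],[ux,-20,19]])@R.T; ln(P,(0,255,0))
cv2.imwrite(f"pics/{n}_a.png",np.hstack([a,b])[:, :] if a.shape[1]<=400 else b)
E
python3 ov.py w6 240 410 130 300
```

```text
(no output)
```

View pics/w6_a.png

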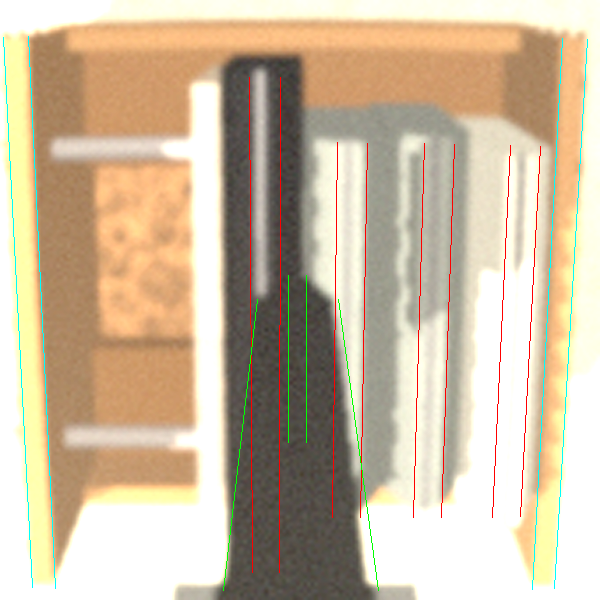

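Request:
{"api": "step_arm", "payload": {"moves": "0 0.15 -0.016 0 0 0 0;0 0.15 0 0 0 0 0;0 0.15 0 0 0 0 0;0 0.12 0 0 0 0 0;0 0 0 0 0 0 0;0 0 0 0 0 0 0"}}

```text
clock: 10.45
eef_pos: [580.0, 63.8, 256.1]
tool_rot: [-1.571, -0.001, -1.908]
force: [-0.3, -1.3, -0.5]
width: 15.3
```

```bash
python3 look.py w7; python3 ov.py w7 240 410 130 300
```

```text
10.45 [580.   63.8 256.1] [-1.5714e+00 -9.0000e-04 -1.9085e+00] F [-0.34 -1.26 -0.46] T [-0.388  0.199 -0.062] 15.283290044557635
caddy frame 0.29 -0.79 bottom 121.78848961219848
```

View pics/w7_a.png

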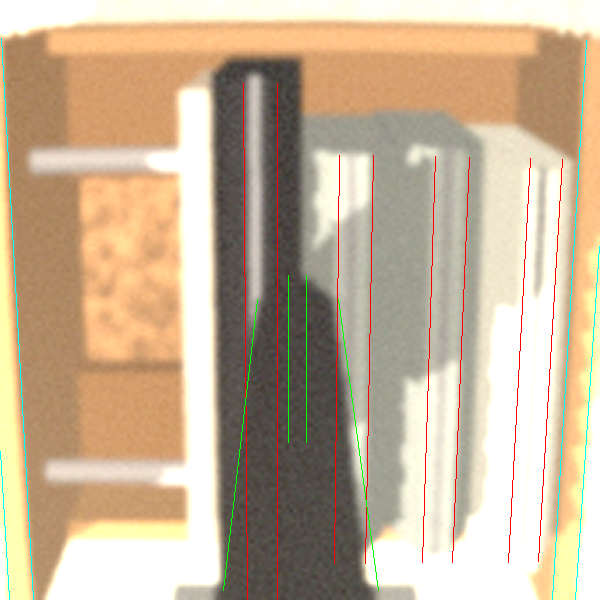

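Request:
{"api": "step_arm", "payload": {"moves": "0 0.04 0 0 0 0 0;0 0.04 0 0 0 0 0;0 0 0 0 0 0 0"}}

```text
clock: 10.8
eef_pos: [580.1, 63.0, 252.3]
tool_rot: [-1.57, -0.002, -1.909]
force: [-0.7, -3.7, 0.2]
width: 15.4
```

Request:
{"api": "step_arm", "payload": {"moves": "0 0.04 0 0 0 0 0;0 0.04 0 0 0 0 0;0 0 0 0 0 0 0"}}

```text
clock: 11.1
eef_pos: [580.3, 63.8, 248.3]
tool_rot: [-1.57, -0.001, -1.908]
force: [-1.8, -3.7, 2.0]
width: 15.5
```

```bash
python3 look.py w8
```

```text
11.1 [580.3  63.8 248.3] [-1.5703e+00 -5.0000e-04 -1.9084e+00] F [-1.81 -3.65  1.95] T [-1.645  0.314 -0.011] 15.508898014684316
caddy frame 0.66 -0.74 bottom 113.97955225413276
```

Request:
{"api": "step_arm", "payload": {"moves": "0 0.04 0 0 0 0 0;0 0.04 0 0 0 0 0;0 0 0 0 0 0 0"}}

```text
clock: 11.45
eef_pos: [580.6, 64.7, 244.4]
tool_rot: [-1.57, 0.001, -1.908]
force: [0.2, -2.7, 2.8]
width: 15.2
```

Request:
{"api": "step_arm", "payload": {"moves": "-0.011 0.04 0 0 0 0 0;-0.011 0.04 0 0 0 0 0;0 0 0 0 0 0 0"}}

```text
clock: 11.75
eef_pos: [580.5, 65.6, 239.7]
tool_rot: [-1.571, 0.0, -1.908]
force: [-0.3, -3.2, -1.1]
width: 15.3
```

```bash
python3 look.py w9; python3 ov.py w9 240 410 130 300
```

```text
11.75 [580.5  65.6 239.7] [-1.5713e+00  1.0000e-04 -1.9080e+00] F [-0.32 -3.22 -1.13] T [-1.146  0.155 -0.043] 15.315381139200849
caddy frame 0.14 1.06 bottom 105.42304954386975
```

View pics/w9_a.png

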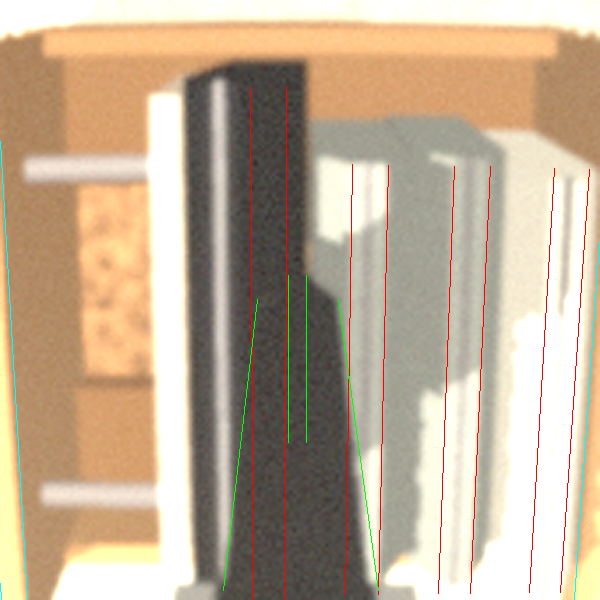

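Request:
{"api": "step_arm", "payload": {"moves": "0 0.04 0 0 0 0 0;-0.006 0.04 0 0 0 0 0;0 0 0 0 0 0 0;0 0 0 0 0 0 0"}}

```text
clock: 12.2
eef_pos: [580.6, 66.0, 236.1]
tool_rot: [-1.571, 0.0, -1.908]
force: [-0.8, -1.8, 0.3]
width: 15.5
```

```bash
python3 look.py w10; python3 ov.py w10 240 410 130 300; python3 - <<'E'
from h import *
import pickle
t=get_image("scene");cv2.imwrite("pics/sc10.png",cv2.resize(t["color"][150:290,250:390],(600,600),interpolation=cv2.INTER_CUBIC))
E
```

```text
12.2 [580.6  66.  236.1] [-1.5711e+00  4.0000e-04 -1.9081e+00] F [-0.77 -1.76  0.26] T [-0.904  0.176 -0.027] 15.475565693219854
caddy frame 0.21 1.43 bottom 101.81408974583968
```

View pics/w10_a.png

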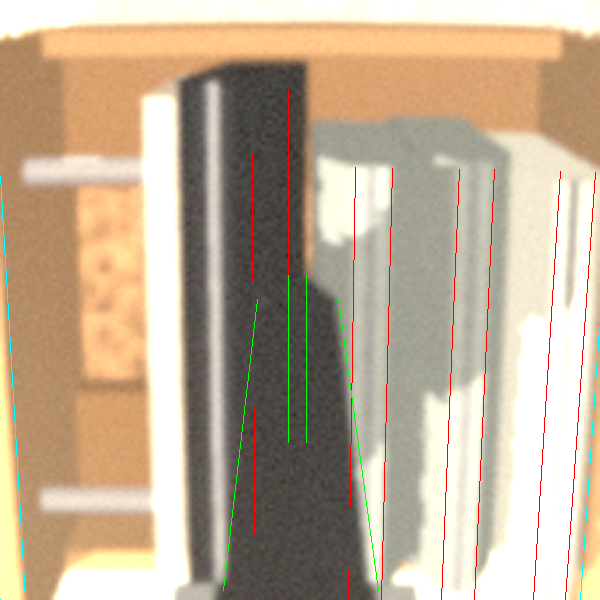

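View pics/sc10.png

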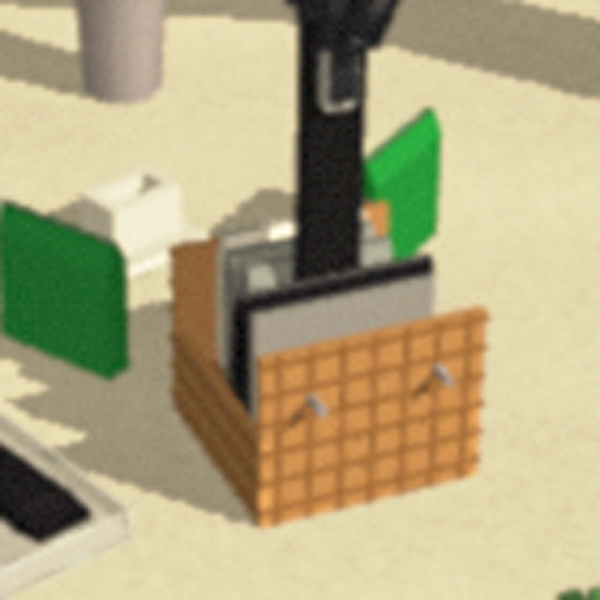

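Request:
{"api": "step_arm", "payload": {"moves": "-0.012 0.04 0 0 0 0 0;-0.012 0.04 0 0 0 0 0;0 0 0 0 0 0 0"}}

```text
clock: 12.6
eef_pos: [581.3, 66.8, 232.3]
tool_rot: [-1.57, 0.0, -1.908]
force: [-0.4, -3.2, 2.7]
width: 15.4
```

Request:
{"api": "step_arm", "payload": {"moves": "-0.012 0.04 0 0 0 0 0;-0.012 0.04 0 0 0 0 0;0 0 0 0 0 0 0"}}

```text
clock: 12.9
eef_pos: [581.6, 67.9, 228.1]
tool_rot: [-1.571, 0.0, -1.908]
force: [0.1, -2.4, 2.3]
width: 15.5
```

```bash
python3 look.py w11; python3 ov.py w11 240 410 130 300
```

```text
12.9 [581.6  67.9 228.1] [-1.5705e+00  1.0000e-04 -1.9082e+00] F [ 0.15 -2.4   2.3 ] T [-0.953  0.115 -0.001] 15.495659663560799
caddy frame 0.49 3.61 bottom 93.78246378467281
```

View pics/w11_a.png

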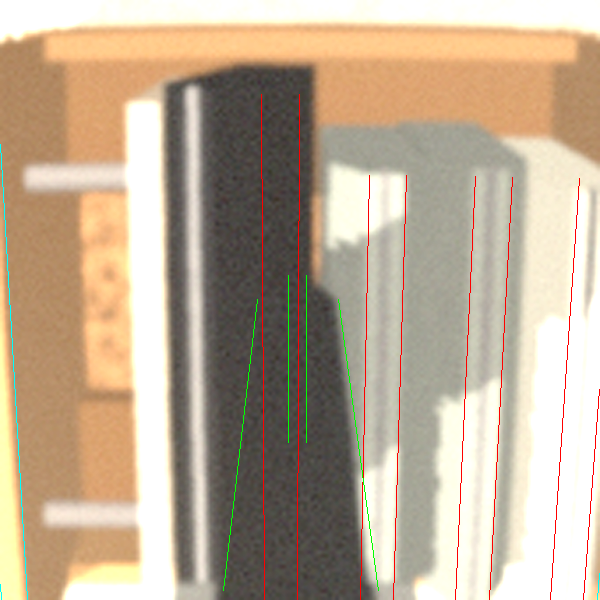

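Request:
{"api": "step_arm", "payload": {"moves": "-0.012 0.04 0 0 0 0 0;-0.012 0.04 0 0 0 0 0;-0.01 0.04 0 0 0 0 0;0 0 0 0 0 0 0;0 0 0 0 0 0 0"}}

```text
clock: 13.45
eef_pos: [581.9, 69.5, 221.8]
tool_rot: [-1.571, -0.0, -1.908]
force: [-0.2, -2.0, -0.2]
width: 15.1
```

Request:
{"api": "step_arm", "payload": {"moves": "0 0.04 0 0 0 0 0;0 0.04 0 0 0 0 0;0 0.04 0 0 0 0 0;0 0 0 0 0 0 0"}}

```text
clock: 13.85
eef_pos: [581.9, 69.6, 215.9]
tool_rot: [-1.571, -0.0, -1.908]
force: [-1.0, -2.6, 0.4]
width: 15.1
```

```bash
python3 look.py w12; python3 ov.py w12 240 410 130 300
```

```text
13.85 [581.9  69.6 215.9] [-1.5712e+00 -1.0000e-04 -1.9082e+00] F [-0.97 -2.61  0.39] T [-0.899  0.153 -0.01 ] 15.114273861979864
caddy frame 0.18 5.25 bottom 81.64242128197753
```

View pics/w12_a.png

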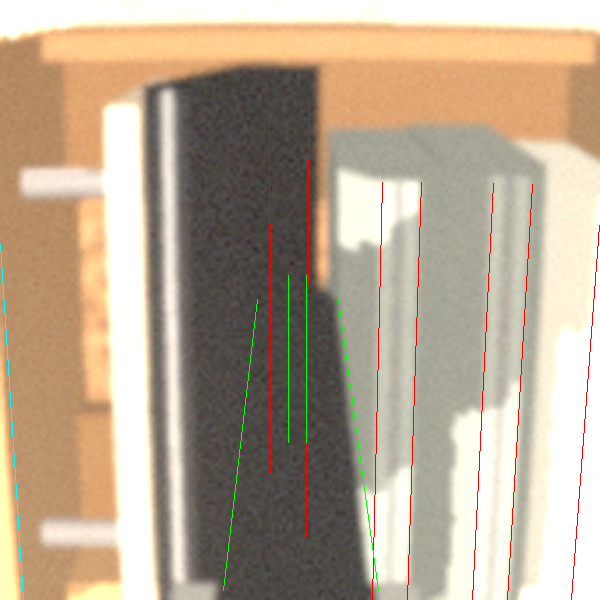

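Request:
{"api": "step_arm", "payload": {"moves": "0 0.05 0 0 0 0 0;0 0.05 0 0 0 0 0;0 0 0 0 0 0 0"}}

```text
clock: 14.2
eef_pos: [582.0, 69.5, 211.0]
tool_rot: [-1.571, -0.0, -1.908]
force: [-0.5, -2.3, 1.4]
width: 15.5
```

Request:
{"api": "step_arm", "payload": {"moves": "0 0.05 0 0 0 0 0;0 0.05 0 0 0 0 0;0 0 0 0 0 0 0"}}

```text
clock: 14.5
eef_pos: [581.9, 69.5, 205.7]
tool_rot: [-1.571, -0.0, -1.908]
force: [0.4, -2.7, -0.9]
width: 15.8
```

Request:
{"api": "step_arm", "payload": {"moves": "0 0.05 0 0 0 0 0;0 0.05 0 0 0 0 0;0 0 0 0 0 0 0"}}

```text
clock: 14.8
eef_pos: [581.7, 69.5, 200.6]
tool_rot: [-1.572, -0.0, -1.908]
force: [-0.2, -2.4, -3.0]
width: 15.6
```

```bash
python3 look.py w13; python3 ov.py w13 240 410 130 300
```

```text
14.8 [581.7  69.5 200.6] [-1.5717e+00 -3.0000e-04 -1.9083e+00] F [-0.21 -2.42 -3.03] T [-0.8    0.019  0.025] 15.623506458085982
caddy frame 0.01 5.18 bottom 66.26832947876142
```

View pics/w13_a.png

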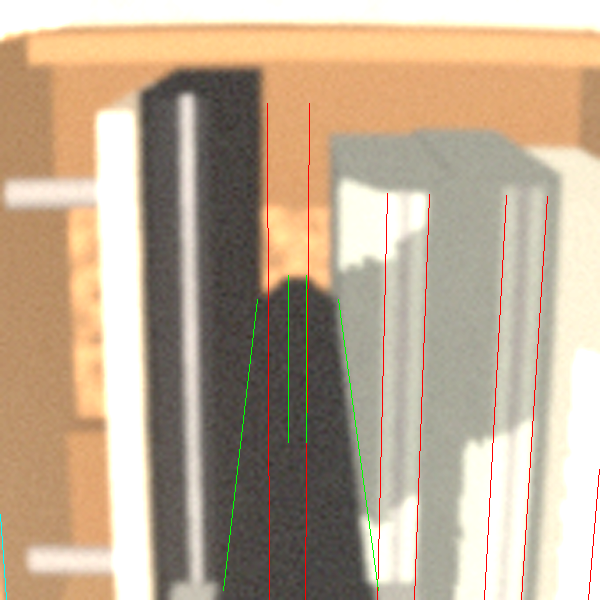

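Request:
{"api": "step_arm", "payload": {"moves": "0 0.06 0 0 0 0 0;0 0.06 0 0 0 0 0;0 0.06 0 0 0 0 0;0 0.06 0 0 0 0 0;0 0 0 0 0 0 0"}}

```text
clock: 15.35
eef_pos: [581.9, 69.4, 188.6]
tool_rot: [-1.571, -0.0, -1.908]
force: [-0.1, -2.9, -3.4]
width: 15.4
```

Request:
{"api": "step_arm", "payload": {"moves": "0 0.06 0 0 0 0 0;0 0.06 0 0 0 0 0;0 0.06 0 0 0 0 0;0 0.06 0 0 0 0 0;0 0 0 0 0 0 0"}}

```text
clock: 15.85
eef_pos: [581.9, 69.4, 176.6]
tool_rot: [-1.571, -0.0, -1.908]
force: [-0.5, -2.9, -3.3]
width: 15.2
```

```bash
python3 look.py w14; python3 ov.py w14 240 410 130 300
```

```text
15.85 [581.9  69.4 176.6] [-1.5712e+00 -3.0000e-04 -1.9083e+00] F [-0.53 -2.89 -3.31] T [-0.875 -0.07  -0.055] 15.235391260692724
caddy frame 0.21 5.12 bottom 42.348952714577734
```

View pics/w14_a.png

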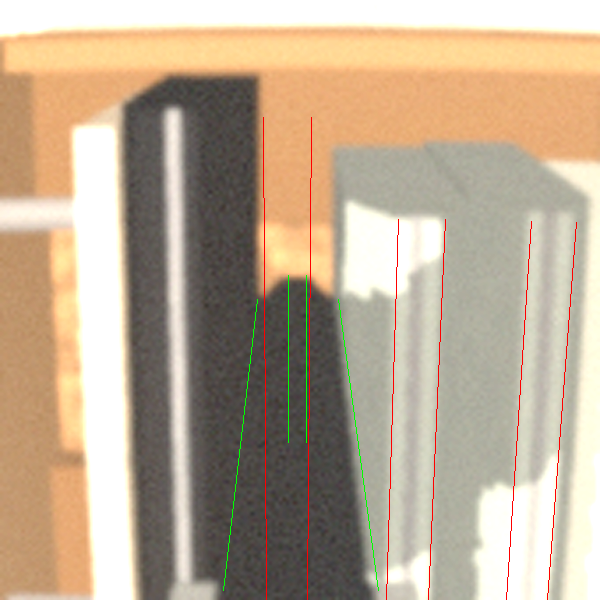

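Request:
{"api": "step_arm", "payload": {"moves": "0 0.06 0 0 0 0 0;0 0.06 0 0 0 0 0;0 0.06 0 0 0 0 0;0 0 0 0 0 0 0"}}

```text
clock: 16.3
eef_pos: [581.9, 69.4, 167.8]
tool_rot: [-1.571, -0.0, -1.908]
force: [-0.4, -3.0, -3.7]
width: 15.2
```

Request:
{"api": "step_arm", "payload": {"moves": "0 0.03 0 0 0 0 0;0 0.03 0 0 0 0 0"}}

```text
clock: 16.5
eef_pos: [582.0, 69.4, 165.3]
tool_rot: [-1.571, -0.0, -1.908]
force: [-0.8, -3.4, 1.4]
width: 15.4
```

Request:
{"api": "step_arm", "payload": {"moves": "0 0.03 0 0 0 0 0;0 0.03 0 0 0 0 0"}}

```text
clock: 16.7
eef_pos: [582.0, 69.3, 162.3]
tool_rot: [-1.571, -0.0, -1.908]
force: [-2.1, -4.4, 1.6]
width: 15.3
```

Request:
{"api": "step_arm", "payload": {"moves": "0 0.03 0 0 0 0 0;0 0.03 0 0 0 0 0"}}

```text
clock: 16.9
eef_pos: [582.3, 69.3, 159.8]
tool_rot: [-1.57, 0.0, -1.908]
force: [-4.5, -4.4, 14.9]
width: 14.8
```

Request:
{"api": "step_arm", "payload": {"moves": "0 0 0 0 0 0 0"}}

```text
clock: 17.0
eef_pos: [582.2, 69.3, 159.9]
tool_rot: [-1.57, 0.0, -1.908]
force: [-2.3, -4.8, 5.3]
width: 15.4
```

```bash
python3 look.py w15
```

```text
17.0 [582.2  69.3 159.9] [-1.5704e+00  1.0000e-04 -1.9085e+00] F [-2.25 -4.77  5.33] T [-1.106  0.667 -0.05 ] 15.357010429321507
caddy frame 0.55 5.14 bottom 25.587973063891496
```

Request:
{"api": "step_arm", "payload": {"moves": "0 0.02 0 0 0 0 0;0 0 0 0 0 0 0"}}

```text
clock: 17.25
eef_pos: [582.3, 69.3, 159.8]
tool_rot: [-1.57, 0.0, -1.909]
force: [-4.9, -5.1, 12.1]
width: 15.1
```

Request:
{"api": "step_arm", "payload": {"moves": "0 0.02 0 0 0 0 0;0 0 0 0 0 0 0"}}

```text
clock: 17.45
eef_pos: [582.8, 69.4, 159.8]
tool_rot: [-1.569, 0.001, -1.909]
force: [-4.2, -5.1, 17.4]
width: 15.4
```

```bash
python3 look.py w16; python3 ov.py w16 240 410 130 300
```

```text
17.45 [582.8  69.4 159.8] [-1.5687e+00  1.2000e-03 -1.9085e+00] F [-4.16 -5.06 17.42] T [-1.166  1.378 -0.072] 15.441451903762031
caddy frame 1.13 5.4 bottom 25.458158289513392
```

View pics/w16_a.png

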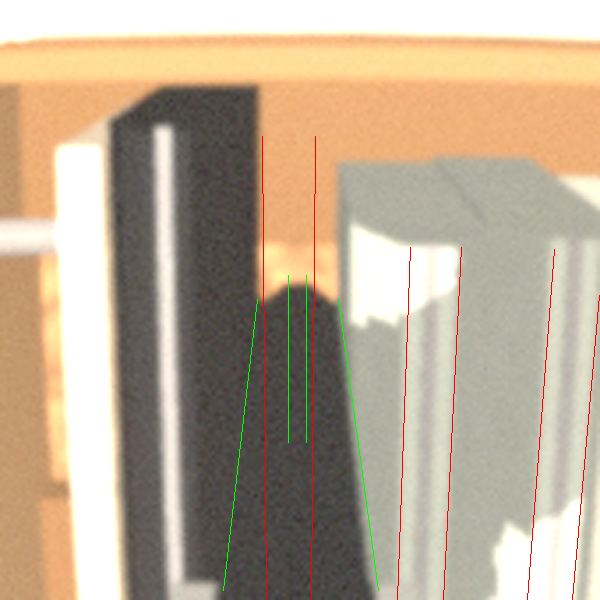

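Request:
{"api": "step_arm", "payload": {"moves": "0 -0.03 0 0 0 0 0;0 0 0 0 0 0 0"}}

```text
clock: 17.7
eef_pos: [582.6, 69.4, 159.8]
tool_rot: [-1.569, 0.001, -1.908]
force: [-3.4, -4.8, 8.2]
width: 15.4
```

Request:
{"api": "step_arm", "payload": {"moves": "0 0 0 0 0 0 0.5;0 0 0 0 0 0 0.5;0 0 0 0 0 0 0.5;0 0 0 0 0 0 0.5"}}

```text
clock: 18.1
eef_pos: [582.1, 70.3, 158.6]
tool_rot: [-1.571, 0.001, -1.908]
force: [-0.1, -0.2, 0.9]
width: 42.9
```

```bash
python3 look.py w17; python3 ov.py w17 240 410 130 300
```

```text
18.1 [582.1  70.3 158.6] [-1.5710e+00  8.0000e-04 -1.9075e+00] F [-0.05 -0.18  0.85] T [-0.008 -0.035 -0.007] 42.90320305505635
caddy frame 0.15 6.07 bottom 24.261209424793094
```

View pics/w17.png

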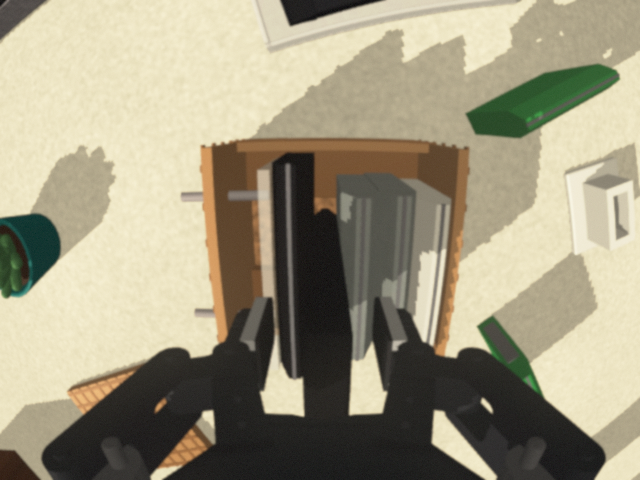

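Request:
{"api": "step_arm", "payload": {"moves": "0 -0.4 0 0 0 0 0.5;0 -0.4 0 0 0 0 0.5;0 -0.4 0 0 0 0 0.5;0 -0.4 0 0 0 0 0.5;0.02 -0.2 0 0 0 0 0;0 0 0 0 0 0 0;0 0 0 0 0 0 0;0 0 0 0 0 0 0;0 0 0 0 0 0 0"}}

```text
clock: 19.05
eef_pos: [581.1, 68.5, 247.8]
tool_rot: [-1.573, -0.001, -1.908]
force: [0.0, -0.4, -0.0]
width: -0.1
```

```bash
python3 look.py w18
```

```text
19.05 [581.1  68.5 247.8] [-1.5725e+00 -9.0000e-04 -1.9082e+00] F [ 0.04 -0.38 -0.01] T [0.015 0.031 0.001] -0.09592850955661558
caddy frame -0.17 4.02 bottom 113.45841167395974
```

View pics/w18.png

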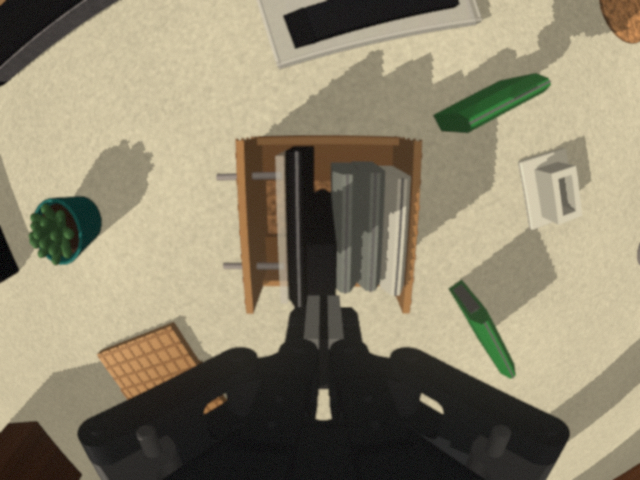

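Request:
{"api": "step_arm", "payload": {"moves": "-0.02 0.2 0 0 0 0 0;0 0.2 0 0 0 0 0;0 0.2 0 0 0 0 0;0 0.1 0 0 0 0 0;0 0 0 0 0 0 0"}}

```text
clock: 19.6
eef_pos: [581.3, 69.4, 212.5]
tool_rot: [-1.573, -0.001, -1.908]
force: [-0.0, -0.2, -0.4]
width: -0.5
```

Request:
{"api": "step_arm", "payload": {"moves": "0 0.04 0 0 0 0 0;0 0.04 0 0 0 0 0;0 0 0 0 0 0 0"}}

```text
clock: 19.9
eef_pos: [582.1, 69.5, 209.9]
tool_rot: [-1.571, 0.0, -1.908]
force: [-0.3, 0.6, 0.3]
width: 0.1
```

Request:
{"api": "step_arm", "payload": {"moves": "0 0.03 0 0 0 0 0;0 0 0 0 0 0 0"}}

```text
clock: 20.1
eef_pos: [582.0, 69.5, 208.4]
tool_rot: [-1.571, 0.0, -1.908]
force: [-0.5, 0.5, -0.1]
width: -0.0
```

Request:
{"api": "step_arm", "payload": {"moves": "0 0.03 0 0 0 0 0;0 0 0 0 0 0 0"}}

```text
clock: 20.3
eef_pos: [582.0, 69.5, 206.7]
tool_rot: [-1.571, -0.0, -1.908]
force: [-0.0, -0.3, -0.2]
width: -0.1
```

Request:
{"api": "step_arm", "payload": {"moves": "0 0.03 0 0 0 0 0;0 0 0 0 0 0 0"}}

```text
clock: 20.5
eef_pos: [582.4, 69.4, 205.7]
tool_rot: [-1.57, 0.0, -1.908]
force: [-0.1, -0.3, 1.9]
width: 0.2
```

Request:
{"api": "step_arm", "payload": {"moves": "0 0.03 0 0 0 0 0;0 0 0 0 0 0 0"}}

```text
clock: 20.7
eef_pos: [583.3, 69.2, 205.6]
tool_rot: [-1.568, 0.001, -1.909]
force: [-0.5, -1.7, 10.2]
width: 0.1
```

Request:
{"api": "step_arm", "payload": {"moves": "0 0.02 0 0 0 0 0;0 0 0 0 0 0 0"}}

```text
clock: 20.9
eef_pos: [583.8, 69.0, 205.6]
tool_rot: [-1.566, 0.002, -1.909]
force: [-2.1, -0.8, 15.1]
width: 0.3
```

Request:
{"api": "step_arm", "payload": {"moves": "0 -0.1 0 0 0 0 0;0 -0.3 0 0 0 0 0;0 -0.5 0 0 0 0 0;0 -0.5 0 0 0 0 0;0 -0.5 0 0 0 0 0;0 -0.3 0 0 0 0 0;0 0 0 0 0 0 0;0 0 0 0 0 0 0"}}

```text
clock: 21.7
eef_pos: [581.6, 69.5, 312.2]
tool_rot: [-1.572, -0.0, -1.908]
force: [-1.4, -0.1, -0.5]
width: 0.3
```

```bash
python3 look.py w19; python3 ov.py w19 200 440 100 340; python3 - <<'E'
from h import *
t=get_image("scene");cv2.imwrite("pics/sc19.png",cv2.resize(t["color"][130:290,220:380],(600,600),interpolation=cv2.INTER_CUBIC))
E
```

```text
21.7 [581.6  69.5 312.2] [-1.5716e+00 -3.0000e-04 -1.9081e+00] F [-1.36 -0.1  -0.5 ] T [-0.     0.005  0.026] 0.262154918117209
caddy frame -0.05 5.11 bottom 177.85151024850995
```

View pics/w19_a.png

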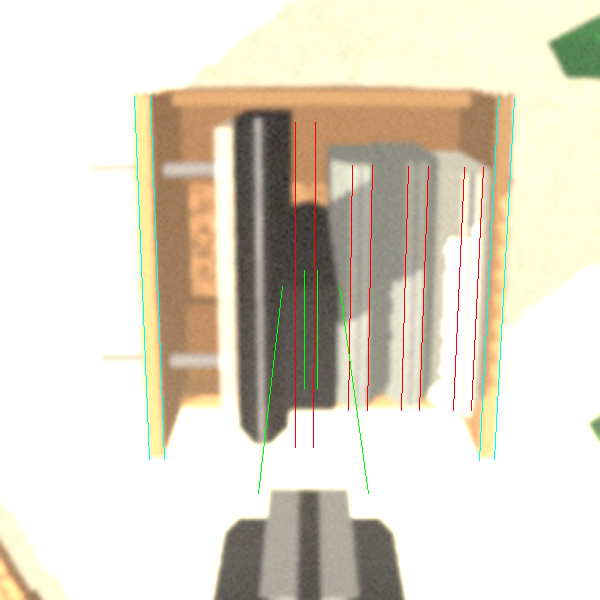

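View pics/sc19.png

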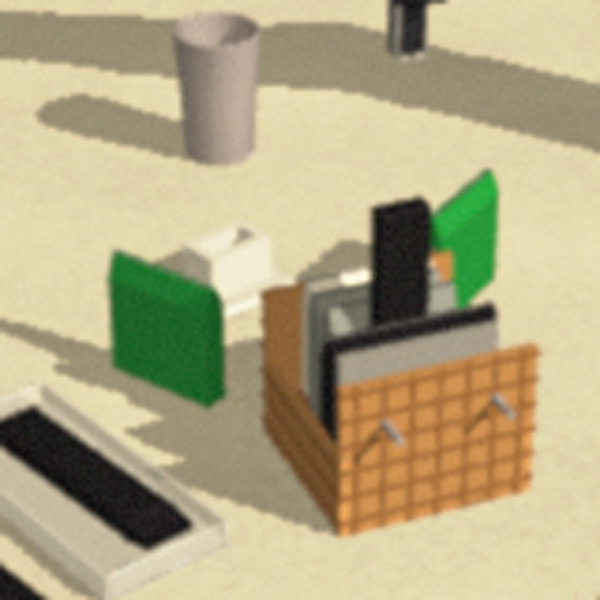

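```bash
python3 - <<'E'
from fit import *
s,p=pickle.load(open("w19.pkl","rb"))
for M in ([19,-3,205.6],[19,13,205.6],[-19,-3,205.6],[-19,13,205.6],[19,-3,48],[19,13,48]):
    print(M,((w2px(s,p,W(r.x,np.array([M],float)))[0]-[200,100])*2.5).round())
E
```

```text
[19, -3, 205.6] [339. 290.]
[19, 13, 205.6] [281. 290.]
[-19, -3, 205.6] [338. 419.]
[-19, 13, 205.6] [282. 419.]
[19, -3, 48] [327. 207.]
[19, 13, 48] [291. 207.]
```

```bash
python3 -c "
from cell import ctrl
print(ctrl.finish_job())"
```

```text
the job is handed in; nothing more can be done
None
```

The remote is out of its stand and standing in the caddy between the long case and the grey short case next to it, tapered end down. The fingers have let go. I handed the job in at about 22 s of the 72 s allowed.

**Seating:** While still gripping, I met a hard stop with the bottom edge about 25.5 mm above the console, which is within the 4–28 mm given for the floor. After letting go, I pressed on the remote's top with the closed fingers. It stayed at 205.6 mm up to 15 N, which matches a 180 mm remote on that floor. The highest upward force I read was about 17 N, including the cases' grip.

**Cases:** The long case leaned about 10° while the taper was going in, because its top moved before its base slid. It came upright again as the remote went deeper. The last pictures show all four cases standing and the divider pushed back.

**Checks that were slightly off:**
- **Position:** the remote is about 1.5 mm (bottom) to 3 mm (top) from midway, towards the caddy's back. That is a lean of about half a degree.
- **Tip shift:** during the final press the remote's tip shifted slightly in the wrist picture. I took that as a small tilt in the grip; the later press on the top agreed with the seated height.

I touched nothing else on the console.

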